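Charge the hand-lever rock crusher and hold its lever down

ROBOT

A 6-joint arm with a two-finger parallel gripper is mounted at the origin on the work surface. World frame = base frame: x ahead of the robot, y to its left, z up, the work surface at z = 0. Lengths are in mm, angles in rad, forces in N, time in s.
With the tool pointing down it reaches from about 350 to 975 mm from the base axis. Payload 7.1 kg.
Tool frame: the origin (TCP) lies on the mounting face of the last link; the fingertips stand 182 mm ahead of it and the grasp point (between the pads) lies 163 mm ahead of it; z points along the fingers, y is the direction in which the jaws open and shut (so a half turn about z gives the same grasp; the last joint's range is limited). The gripper opens to 88 mm and grips with 3 to 60 N. Pads are 20 mm wide; open, the fingers measure 115 mm over their backs; the gripper's body (75 mm by 178 mm) begins 61 mm behind the grasp point.
Start: joints at [1.257, 0.423, 1.63, -0, 1.089, -0.019], TCP at [181.561, 598.032, 404.675] pointing down, gripper open.
Joint ranges: [-3, 3], [-0.9, 2.11], [0.09, 2.58], [-1.31, 4.45], [0.11, 2.69], [-2.54, 2.54]. Speed limits (rad/s): [2.39, 2.39, 3.01, 3.14, 3.14, 3.14].

INTERFACE

Orientations are given as a rotation vector (axis times angle).
In Python, from workcell import ctrl, optics, nets gives the robot as it stands.
- The arm moves only by the tool send_rows, never from a script. Its argument "rows" is a list of rows, each an object with "offset": the shift along the tool's x, y, z in m, a list of three; "twist": the turn, a rotation vector about the tool's x, y, z in degrees, a list of three. A call has exactly 5 rows; each row shifts and turns the pose as measured when the row begins, along the tool's axes as they then stand; what a row does not reach is not made up. A row lasts 1/12 s, in which the tool goes at most 41.7 mm and 7.16 degrees, less where a joint would pass 70% of its speed; a pose out of reach is approached as far as the arm can. A call is refused whole if a number of a shift passes 0.0417 or a number of a turn 7.16, either way. A call with a gripper value outside its range is refused whole. "gripper" is the finger opening in m, from 0 to 0.0878, set as the call begins (left out, the last holds). The fingers move at their own pace and stop on an object; the grip force is fixed at half the most. Time passes only in rows, so rows that do not move let the fingers close, or fill a call up. It gives the time, the measured TCP pose, the force and the opening at its end, in the units of the state.
- ctrl.get_obs(): the state, without advancing time (a new reading comes with each control period).
- optics.get_image(name): name is "scene" or "top" or "wrist"; returns (picture, depth): 480x640x3 uint8, blue, green, red; 480x640 float32, mm along the optical axis (not along the pixel's ray), 0 where there is no reading.
- optics.camera_info(name): a dict with "K" (3x3 intrinsics, pixels), "pose" (4x4, takes a point from camera to world coordinates). Camera axes: x right, y down, z forward; pixel columns grow to the right and rows downward; lengths in mm; the calibration is good to about 2 mm. A picture is of the moment at which its call begins: read the wrist's pose just before it. camera_info takes no time and is no camera call; for the wrist camera it gives the pose at the moment of the call.
- ctrl.close_job(): hands the job in, once; it reports no verdict.
Trained networks look in the newest picture that a camera, given by its name, has taken for a name from the list of things; names that differ only in an ending like _2 or _b are one class to them, and where a whole thing is asked for, a point or a joint stands for the part that bears it (a point fixed in the world has none). Each returns a list of dicts, best first, with "conf" (0 to 1); they miss things now and then, are a little off and sometimes report something else, mostly with a low value. They report only what shows in the picture. A call takes as long as a camera call.
- nets.spot_in(camera, label): "extent" ([left, top, right, bottom] in pixels, round what is visible of it).
- nets.spot_point(camera, label): "position" ([column, row] in pixels: a listed point, or the origin of a listed thing).
The state is a dict: "t": time; "qpos": joint angles; "qvel": joint speeds; "joint_torque": joint torques, N m; "ee_pos": TCP position; "orientation": TCP orientation; "ft_force": force on the tool from outside, world axes, zero at the start; "moment": the same for the moment, N m; "width": finger opening in mm.
Only numpy, scipy, OpenCV 4.12 (cv2) and the standard library are available. Lean on these libraries where they do the work, as an engineer would, in place of code of your own. Each camera call takes 0.05 s, during which the arm holds its last target. There are 200 camera calls.

TASK

Tip the steel cup of the hand-lever crusher over by its crank handle so that all five rock chips drop into the metal hopper beneath it, then swing the cup back fully upright. Then flip the orange safety catch all the way over, off the lever it blocks, and only then pull the red-handled lever towards the robot as far as it goes. Finish still gripping the lever and holding it there, and leave the other things on the bench where they are.

Things in the scene. Friction and masses are not known exactly. Their poses are not given: they have to be found in the camera images.
- crusher: hand-lever sample crusher fixed to the bench: grey base plate 200 x 345 x 14 with blue brackets; origin at bench level. Offsets below are in its frame (mm): x away from the robot, y left, z up. Cup over the left part of the hopper, lever right of the hopper, catch right of the lever. Place and yaw vary, the layout on it does not
- hopper_floor (a point): centre of the floor of the open aluminium hopper, at (0, 40, 18) of the crusher: inside 100 (x) by 150 (y), rim at z 86, walls 4 thick; its right wall (y = -37) carries a splash guard up to z 130
- cup_axis (a point): centre of the cup on its hinge line, at (0, 85, 150) of the crusher; the hinge line runs along the crusher's x
- cup (a joint): tilt of the steel cup (rad): 0 = upright (start, a stop), grows as the mouth goes over to the crusher's -y, other stop at 2.4; stiff hinge (about 1.6 N at the crank handle), stays where left. Cup 98 across at the mouth, 68 at the foot, 65 deep, mouth 20 above the hinge line. All chips are out by about 2.2
- cup_grip (a point): centre of the cup's crank handle: round black bar 12 thick along the crusher's x, about 45 free, pointing at the robot in front of the cup; 105 in front (-x) of cup_axis, circling the hinge line at radius 75: with a = 0.45 + cup it lies at y = 85 + 75 cos a, z = 150 + 75 sin a. Can be pinched from above; turns in the fingers
- lever_axis (a point): point on the lever's hinge line, at (0, -130, 45) of the crusher; the hinge line runs along the crusher's y
- lever (a joint): lever (rad): 0 = rest, leaning 0.2 rad away from the robot, grows as it is pulled to the robot (-x) up to its stop at 1.0; a spring pushes it back to 0 (3 N at the handle at the start, about 7 N at the stop). The orange catch blocks it while engaged
- lever_grip (a point): centre of the lever's red handle: round bar 16 thick along the crusher's y, sticking out 75 to the left (+y) from the top of a 14 square steel shaft; this point is 40 left of the shaft, 160 from the hinge line: with b = 0.2 - lever it lies at x = 160 sin b, y = -90, z = 45 + 160 cos b. Can be pinched from above; turns in the fingers
- catch_axis (a point): point on the catch's hinge line below its thumb tab, at (-80, -190, 100) of the crusher; the hinge line runs along the crusher's x
- catch (a joint): safety catch (rad): 0 to 0.12 at the start = engaged, thumb tab upright, blocking arm (76 long, 12 square) level in front of the lever shaft; grows as the tab is pushed over to the right (crusher's -y), the arm rising off the lever; stop at 1.45 = fully flipped, tab nearly flat. About 1 N at the tab; stays where left
- catch_tab (a point): orange thumb tab of the catch, a plate 26 wide along x, 7 thick along y, 50 high above the hinge line when upright; this point is at mid-thickness, 40 from the hinge line
- chip0_center (a point): centre of a rock chip, a rough 16 cube, about 12 g, grey or reddish; starts in the cup
- chip1_center (a point): centre of a rock chip, a rough 16 cube, about 12 g, grey or reddish; starts in the cup
- chip2_center (a point): centre of a rock chip, a rough 16 cube, about 12 g, grey or reddish; starts in the cup
- chip3_center (a point): centre of a rock chip, a rough 16 cube, about 12 g, grey or reddish; starts in the cup
- chip4_center (a point): centre of a rock chip, a rough 16 cube, about 12 g, grey or reddish; starts in the cup
- bowl: shallow stainless steel mixing bowl, 150 across, 60 high; origin under its centre; not needed
- funnel: orange plastic funnel standing on its wide mouth, spout up, 104 across, 115 high; origin under its centre; not needed
- jar: sample jar with white cap, 60 across, 85 high; origin under its centre; not needed
- screwdriver: screwdriver with red handle lying on the bench; not needed

How it is judged:
By the outcome, as a careful person would: the job done as asked, in the order asked, and still so for the second after the job is handed in, while the arm keeps its last pose, push and grip.
It also fails if it takes over 64 s, if anything falls off the work surface, if the arm or the gripper's body presses on something with over 40 N, if the wrist force passes 120 N, or if a joint passes its speed limit or range.

## Working session

There is one attempt and no reset: what is moved stays moved. The work goes in short steps, Python scripts to look and compute and a tool call to move; the robot and the scene stay as the last step left them, time stands still between calls to the robot, and variables do not carry over. Pictures are saved under pics/ and viewed, about 8 in all and at most 12, crops included, and the job is handed in when it is done.

Besides the shell and the picture viewer there is one more tool, called after "Call:" as a command line: name --argument value ..., lists and objects as JSON in quotes. send_rows: Moves the arm, as the interface text tells. Its arguments: {"type":"object","properties":{"rows":{"type":"array"},"gripper":{"type":"number"}},"required":["rows"]}

```bash
mkdir -p pics; python3 - <<'E'
from workcell import ctrl, optics, nets
import numpy as np, cv2
o=ctrl.get_obs(); print({k:np.round(v,3).tolist() for k,v in o.items()})
ims=[]
for c in ["scene","top"]:
    im,d=optics.get_image(c); ims.append(im); cv2.imwrite(f"pics/{c}0.png",im); np.save(f"pics/{c}0.npy",d)
    i=optics.camera_info(c); K=np.array(i["K"]);P=np.array(i["pose"]); print(c,P.round(3).tolist())
    for l in ["crusher","hopper_floor","cup_axis","cup_grip","lever_axis","lever_grip","catch_axis","catch_tab"]:
        for r in nets.spot_point(c,l)[:1]:
            u,v=r["position"]; z=float(d[int(np.clip(v,0,479)),int(np.clip(u,0,639))])
            p=P@np.append(np.linalg.inv(K)@[u,v,1]*z,1)
            print(c,l,round(r["conf"],2),np.round([u,v],1),p[:3].round(0))
cv2.imwrite("pics/both0.png",cv2.resize(np.hstack(ims),(800,300)))
E
```

```text
{'t': 0.0, 'qpos': [1.257, 0.424, 1.631, 0.0, 1.089, -0.019], 'qvel': [0.0, 0.001, 0.003, -0.0, 0.0, 0.0], 'joint_torque': [0.0, -54.463, -27.367, 0.064, 0.023, -0.0], 'ee_pos': [181.493, 597.782, 403.907], 'orientation': [-0.461, -3.107, 0.002], 'ft_force': [0.207, 0.517, 0.231], 'moment': [0.015, -0.01, 0.016], 'width': 88.134}
scene [[0.819, 0.491, -0.298, 884.876], [0.574, -0.698, 0.428, -585.052], [0.002, -0.522, -0.853, 1246.601], [0.0, 0.0, 0.0, 1.0]]
scene crusher 0.7 [345.  295.6] [ 652. -147.  209.]
scene hopper_floor 0.77 [357.1 284.6] [617. -19.  12.]
scene cup_axis 0.96 [362.7 242.7] [592.  30. 135.]
scene cup_grip 0.91 [337.5 196.7] [482.  78. 188.]
scene lever_axis 0.83 [324.1 330.8] [ 632. -194.   71.]
scene lever_grip 0.72 [341.7 293.9] [616. -97.  88.]
scene catch_axis 0.74 [281.3 330.1] [ 558. -262.  107.]
scene catch_tab 0.75 [279.5 326.3] [ 555. -262.  127.]
top [[-0.011, -0.979, 0.205, 265.28], [-1.0, 0.011, -0.001, -32.642], [-0.001, -0.205, -0.979, 1350.917], [0.0, 0.0, 0.0, 1.0]]
top crusher 0.9 [329.3 216.5] [604. -58.  18.]
top hopper_floor 0.75 [314.9 215.4] [608. -24.  17.]
top cup_axis 0.73 [292.3 206.3] [596.  24. 145.]
top lever_axis 0.64 [384.2 204.4] [ 609. -179.  106.]
top lever_grip 0.93 [369.4 175.4] [ 642. -139.  209.]
top catch_axis 0.67 [331.7 219.3] [597. -64.  20.]
top catch_tab 0.85 [425.6 223.5] [ 553. -261.  149.]
```

View pics/scene0.png

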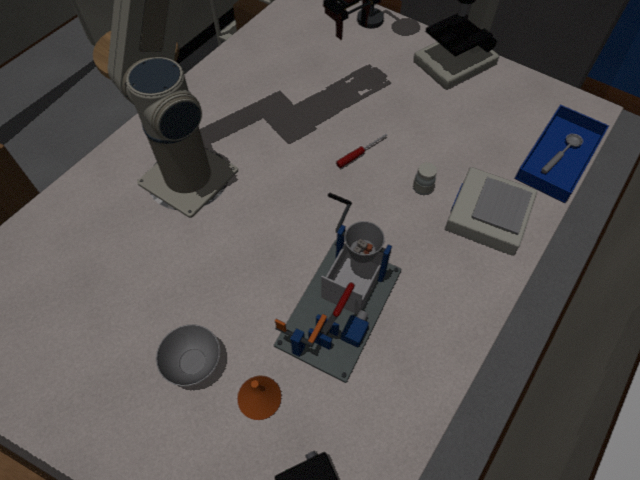

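View pics/top0.png

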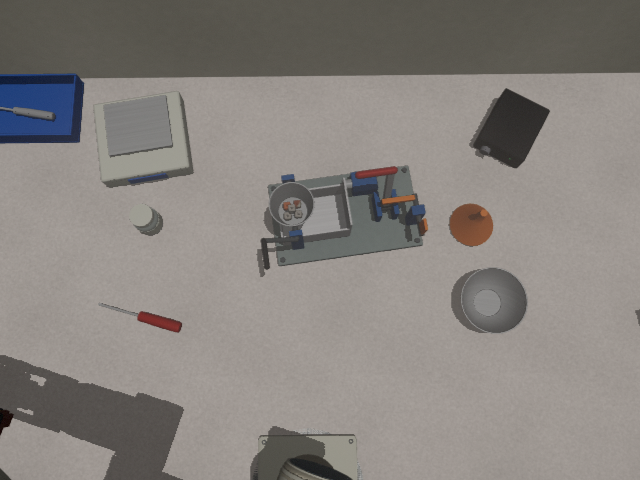

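The scene view shows the crusher at about (340,300), cup at (365,245), crank handle at (340,200) and catch tab at (281,326). In the top view the plate corners are about (269,186), (407,166), (423,243), (277,265), with the bowl and funnel to the right. Next I fit the crusher pose.

```bash
cat > h.py <<'E'
from workcell import ctrl, optics, nets
import numpy as np, cv2
from scipy.optimize import least_squares
from scipy.spatial.transform import Rotation as R
def proj(c,p):
    i=optics.camera_info(c); q=np.linalg.inv(np.array(i["pose"]))@np.append(p,1); u=np.array(i["K"])@q[:3]; return u[:2]/u[2]
def plane(c,uv,z):
    i=optics.camera_info(c);P=np.array(i["pose"]); r=P[:3,:3]@np.linalg.inv(np.array(i["K"]))@[*uv,1]; return P[:3,3]+r*(z-P[2,3])/r[2]
def W(x,p): 
    return R.from_euler('z',x[2]).apply(p)+[x[0],x[1],0]
E
python3 - <<'E'
from h import *
for uv in [(269,186),(407,166),(423,243),(277,265)]: print(plane("top",uv,14).round(1))
a=.45;b=.2
pts={"hopper_floor":(0,40,18),"cup_axis":(0,85,150),"cup_grip":(-105,85+75*np.cos(a),150+75*np.sin(a)),"lever_grip":(160*np.sin(b),-90,45+160*np.cos(b)),"lever_axis":(0,-130,45),"catch_axis":(-80,-190,100),"catch_tab":(-80,-190,140),"crusher":(0,0,0)}
obs=[]
for c in ["scene","top"]:
    im,d=optics.get_image(c)
    for l in pts:
        for r in nets.spot_point(c,l)[:1]: obs.append((c,l,np.array(r["position"])))
f=lambda x:np.concatenate([proj(c,W(x,pts[l]))-uv for c,l,uv in obs])
s=least_squares(f,[600,-58,0.1],loss="soft_l1",f_scale=1.5); print(s.x)
for (c,l,uv),e in zip(obs,f(s.x).reshape(-1,2)): print(c,l,uv.round(1),e.round(1))
im=cv2.imread("pics/top0.png"); g=cv2.resize(im[140:300,240:450],None,fx=3.8,fy=3.7,interpolation=2)
cs=[(x,y,14) for x,y in [(100,172.5),(100,-172.5),(-100,-172.5),(-100,172.5)]]
pp=[((proj("top",W(s.x,p))-[240,140])*[3.8,3.7]) for p in cs]
cv2.polylines(g,[np.int32(pp)],True,(0,255,0),1)
for p in pts.values(): cv2.circle(g,tuple(int(v) for v in (proj("top",W(s.x,p))-[240,140])*[3.8,3.7]),3,(255,0,255),-1)
cv2.imwrite("pics/fit.png",g)
E
```

```text
[682.8  85.9  14. ]
[ 729.6 -248.5   14. ]
[ 538.5 -278.2   14. ]
[489.8  65.9  14. ]
[ 6.07129925e+02 -6.07455341e+01  1.34464088e-01]
scene hopper_floor [353.8 283.9] [-1.8 -2.7]
scene cup_axis [347.8 293.8] [ 15.2 -51.7]
scene cup_grip [338.2 195.8] [-1.   2.6]
scene lever_grip [342.6 296.4] [ 1.9 -0.2]
scene lever_axis [324.2 334.1] [-1.6 -2.4]
scene catch_axis [279.8 329.8] [ 0.6 -0.2]
scene catch_tab [282.2 327. ] [-2.8 -4. ]
scene crusher [345.  295.5] [0.1 1. ]
top hopper_floor [317.9 217.8] [-4.2 -0.1]
top cup_axis [289.  206.6] [ 3.3 -1. ]
top cup_grip [261.7 256.9] [ 4.2 -2. ]
top lever_grip [369.3 171.9] [3.1 0.7]
top lever_axis [387.4 204.4] [-1.8  0.3]
top catch_axis [417.6 231.4] [ 3.5 -2.7]
top catch_tab [425.3 225.3] [-1.  -0.8]
top crusher [330.6 216.5] [-0.3  0.7]
```

View pics/fit.png

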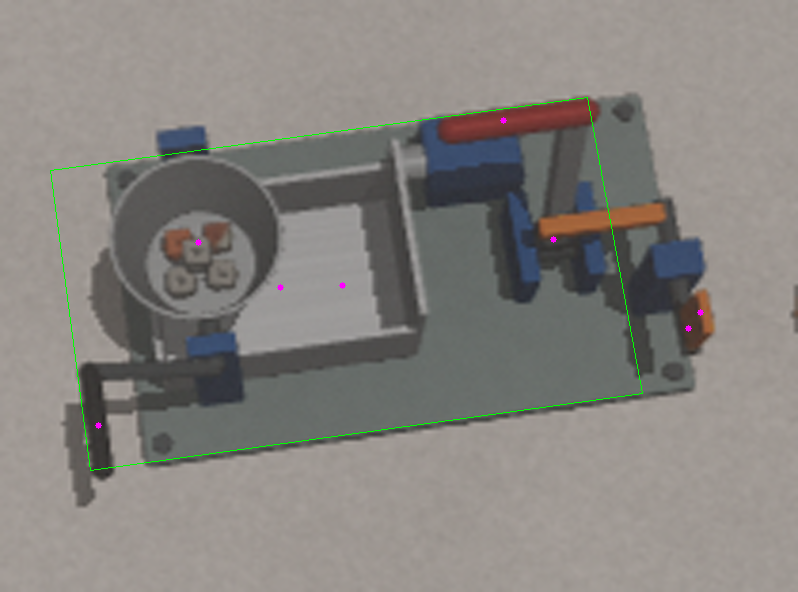

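The fit agrees with the image to about 2–4 px, and the handle, lever, catch and hinge markers sit on the parts. The plate is simply not centred on the origin. Next is a helper that turns a world target into rows.

```bash
cat >> h.py <<'E'
C=np.array([607.1,-60.7,0.136])
def pose():
    o=ctrl.get_obs(); return np.array(o["ee_pos"]),R.from_rotvec(o["orientation"]),o
def down(a):  # tool z down, tool y at world angle a
    return R.from_matrix(np.array([[-np.sin(a),np.cos(a),0],[np.cos(a),np.sin(a),0],[0,0,-1]]).T if 0 else np.column_stack([[-np.sin(a),np.cos(a),0],[np.cos(a),np.sin(a),0],[0,0,-1]]))
def show(path,a=None,n=5,p=None,q=None):
    """path: list of grasp-point targets in crusher frame, n rows in all per segment; a: jaw angle in crusher frame"""
    if p is None: p,q,o=pose()
    for k,t in enumerate(path):
        T=W(C,np.array(t,float))+[0,0,163]; Q=down(a+C[2]) if a is not None else q
        tw=(q.inv()*Q).as_rotvec(degrees=True)/n; d=(T-p)/n
        for i in range(n):
            print(np.round(q.inv().apply(d)/1000,4).tolist(),np.round(tw,2).tolist()); q=q*R.from_rotvec(tw,degrees=True)
        p,q=T,Q
E
python3 -c "
from h import *
print(W(C,[-107,152.5,182.6]))
show([(-107,152.5,262)],np.pi/2,15)"
```

```text
[480.41188714  75.88466993 182.6       ]
[-0.0292, -0.0275, -0.0014] [0.0, 0.0, -1.65]
[-0.0284, -0.0283, -0.0014] [0.0, 0.0, -1.65]
[-0.0275, -0.0291, -0.0014] [0.0, 0.0, -1.65]
[-0.0267, -0.0299, -0.0014] [0.0, 0.0, -1.65]
[-0.0258, -0.0307, -0.0014] [0.0, 0.0, -1.65]
[-0.0249, -0.0314, -0.0014] [0.0, 0.0, -1.65]
[-0.024, -0.0321, -0.0014] [0.0, 0.0, -1.65]
[-0.0231, -0.0328, -0.0014] [0.0, 0.0, -1.65]
[-0.0221, -0.0334, -0.0014] [0.0, 0.0, -1.65]
[-0.0212, -0.0341, -0.0014] [0.0, 0.0, -1.65]
[-0.0202, -0.0347, -0.0014] [0.0, 0.0, -1.65]
[-0.0192, -0.0352, -0.0014] [0.0, 0.0, -1.65]
[-0.0182, -0.0358, -0.0014] [0.0, 0.0, -1.65]
[-0.0171, -0.0363, -0.0014] [0.0, 0.0, -1.65]
[-0.0161, -0.0367, -0.0014] [0.0, 0.0, -1.65]
```

Call:
send_rows --rows '[{"offset": [-0.029,-0.0275,-0.0015],"twist": [0,0,-1.65]},{"offset": [-0.0285,-0.0285,-0.0015],"twist": [0,0,-1.65]},{"offset": [-0.0275,-0.029,-0.0015],"twist": [0,0,-1.65]},{"offset": [-0.0265,-0.03,-0.0015],"twist": [0,0,-1.65]},{"offset": [-0.026,-0.0305,-0.0015],"twist": [0,0,-1.65]}]' --gripper 0.0878

```text
t: 2.22
ee_pos: [281.1, 424.5, 411.3]
orientation: [0.212, 3.134, 0.007]
ft_force: [1.5, -0.2, -0.1]
width: 87.6
```

Call:
send_rows --rows '[{"offset": [-0.025,-0.0315,-0.0015],"twist": [0,0,-1.65]},{"offset": [-0.024,-0.032,-0.0015],"twist": [0,0,-1.65]},{"offset": [-0.023,-0.033,-0.0015],"twist": [0,0,-1.65]},{"offset": [-0.022,-0.0335,-0.0015],"twist": [0,0,-1.65]},{"offset": [-0.021,-0.034,-0.0015],"twist": [0,0,-1.65]}]'

```text
t: 2.63
ee_pos: [385.8, 244.2, 419.5]
orientation: [-0.03, 3.138, 0.01]
ft_force: [0.6, 0.0, 0.5]
width: 87.6
```

```bash
python3 -c "
from h import *
print(pose()[0]); show([(-107,152.5,262)],np.pi/2,5)"
```

```text
[385.82965945 244.1679362  419.5090444 ]
[-0.0183, -0.034, -0.0012] [0.07, 0.04, -1.34]
[-0.0175, -0.0344, -0.0012] [0.07, 0.04, -1.34]
[-0.0167, -0.0348, -0.0012] [0.07, 0.04, -1.34]
[-0.0158, -0.0352, -0.0012] [0.07, 0.04, -1.34]
[-0.015, -0.0356, -0.0011] [0.07, 0.04, -1.34]
```

Call:
send_rows --rows '[{"offset": [-0.018,-0.034,-0.001],"twist": [0.07,0.04,-1.35]},{"offset": [-0.0175,-0.0345,-0.001],"twist": [0.07,0.04,-1.35]},{"offset": [-0.0165,-0.035,-0.001],"twist": [0.07,0.04,-1.35]},{"offset": [-0.016,-0.035,-0.001],"twist": [0.07,0.04,-1.35]},{"offset": [-0.015,-0.0355,-0.001],"twist": [0.07,0.04,-1.35]}]'

```text
t: 3.05
ee_pos: [483.5, 66.4, 426.3]
orientation: [-0.224, 3.129, 0.001]
ft_force: [1.2, 0.4, -0.0]
width: 87.5
```

```bash
python3 - <<'E'
from h import *
p,q,o=pose(); print(p,q.as_rotvec(),o["qpos"])
im,d=optics.get_image("wrist")
i=optics.camera_info("wrist");P=np.array(i["pose"]);K=np.array(i["K"])
print(P.round(2).tolist())
g=W(C,[-105,152.5,182.6]); uv=proj("wrist",g); print("pred",uv)
for r in nets.spot_point("wrist","cup_grip")[:2]:
    print(r, plane("wrist",r["position"],182.6))
for l in([-82.,152.5,182.6],[-127,152.5,182.6]): cv2.circle(im,tuple(int(v) for v in proj("wrist",W(C,l))),3,(255,0,255),-1)
cv2.imwrite("pics/w1.png",im)
show([(-107,152.5,182.6)],np.pi/2,5)
E
```

```text
[483.52539223  66.38915235 426.31220901] [-2.24192864e-01  3.12920275e+00  1.29464176e-03] [ 1.11894946e-01  1.92071206e-01  1.90658963e+00  7.52431470e-04
  1.03853345e+00 -1.60232811e+00]
[[-0.14, 0.95, 0.28, 412.13], [0.99, 0.14, 0.04, 50.59], [-0.0, 0.28, -0.96, 405.19], [0.0, 0.0, 0.0, 1.0]]
pred [349.62467307 253.75687859]
{'position': [345.0, 256.8], 'conf': 0.87} [482.88385998  76.49548129 182.6       ]
[0.0007, 0.0024, 0.0162] [-0.01, 0.07, 0.02]
[0.0007, 0.0024, 0.0162] [-0.01, 0.07, 0.02]
[0.0007, 0.0024, 0.0162] [-0.01, 0.07, 0.02]
[0.0007, 0.0024, 0.0162] [-0.01, 0.07, 0.02]
[0.0007, 0.0024, 0.0162] [-0.01, 0.07, 0.02]
```

View pics/w1.png

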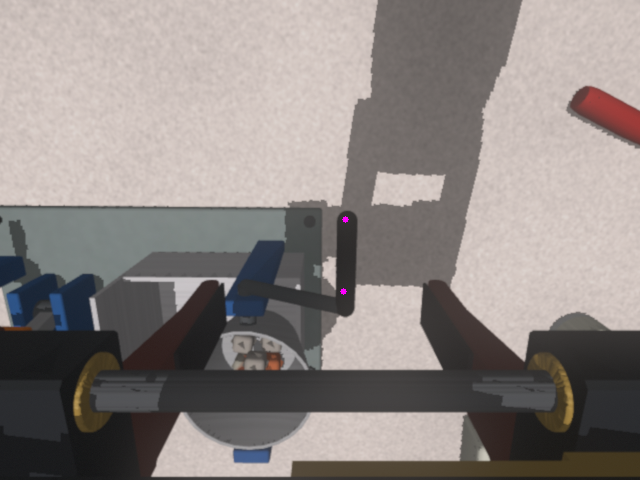

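The wrist view shows the crank handle at about (345,215)–(345,305), right under the predicted points. The jaws straddle it, so I descend and close.

Call:
send_rows --rows '[{"offset": [0.0005,0.0025,0.016],"twist": [0,0,0]},{"offset": [0.0005,0.0025,0.016],"twist": [0,0,0]},{"offset": [0.0005,0.0025,0.016],"twist": [0,0,0]},{"offset": [0.0005,0.0025,0.016],"twist": [0,0,0]},{"offset": [0.0005,0.0025,0.016],"twist": [0,0,0]}]'

```text
t: 3.57
ee_pos: [483.2, 75.7, 347.8]
orientation: [-0.201, 3.12, 0.002]
ft_force: [-0.3, 0.6, 0.4]
width: 87.5
```

Call:
send_rows --rows '[{"offset": [0,0,0],"twist": [0,0,0]},{"offset": [0,0,0],"twist": [0,0,0]},{"offset": [0,0,0],"twist": [0,0,0]},{"offset": [0,0,0],"twist": [0,0,0]},{"offset": [0,0,0],"twist": [0,0,0]}]' --gripper 0.0

```text
t: 3.98
ee_pos: [481.7, 77.9, 347.1]
orientation: [-0.205, 3.124, 0.002]
ft_force: [-0.0, -0.8, -0.5]
width: 58.1
```

Call:
send_rows --rows '[{"offset": [0,0,0],"twist": [0,0,0]},{"offset": [0,0,0],"twist": [0,0,0]},{"offset": [0,0,0],"twist": [0,0,0]},{"offset": [0,0,0],"twist": [0,0,0]},{"offset": [0,0,0],"twist": [0,0,0]}]'

```text
t: 4.4
ee_pos: [482.4, 77.8, 349.6]
orientation: [-0.204, 3.119, 0.003]
ft_force: [0.2, 0.2, -0.2]
width: 24.7
```

```bash
python3 - <<'E'
from h import *
p,q,o=pose(); print(p,q.as_rotvec(),o["width"],o["ft_force"])
print("local grasp",R.from_euler('z',-C[2]).apply(p-[C[0],C[1],163]))
th=np.arange(0.23,2.31,0.23)
show([(-107,85+75*np.cos(.45+t),150+75*np.sin(.45+t)) for t in th],np.pi/2,2)
E
```

```text
[482.40823289  77.82938874 349.63509594] [-2.03922680e-01  3.11895086e+00  3.00636069e-03] 24.738987962154035 [ 0.24811139  0.19572716 -0.21785528]
local grasp [-104.75842082  154.15609491  186.63509594]
[0.001, -0.0054, -0.0053] [0.02, 0.46, -0.16]
[0.0011, -0.0054, -0.0053] [0.02, 0.46, -0.16]
[-0.0, -0.0061, -0.006] [0.0, 0.0, 0.0]
[-0.0, -0.0061, -0.006] [0.0, 0.0, 0.0]
[0.0, -0.0074, -0.0045] [0.0, 0.0, 0.0]
[0.0, -0.0074, -0.0045] [0.0, 0.0, 0.0]
[0.0, -0.0082, -0.0027] [0.0, 0.0, 0.0]
[0.0, -0.0082, -0.0027] [0.0, 0.0, 0.0]
[-0.0, -0.0086, -0.0007] [0.0, 0.0, 0.0]
[-0.0, -0.0086, -0.0007] [0.0, 0.0, 0.0]
[-0.0, -0.0085, 0.0012] [0.0, 0.0, 0.0]
[-0.0, -0.0085, 0.0012] [0.0, 0.0, 0.0]
[0.0, -0.008, 0.0031] [0.0, 0.0, 0.0]
[0.0, -0.008, 0.0031] [0.0, 0.0, 0.0]
[0.0, -0.0071, 0.0049] [0.0, 0.0, 0.0]
[0.0, -0.0071, 0.0049] [0.0, 0.0, 0.0]
[0.0, -0.0058, 0.0064] [0.0, 0.0, 0.0]
[0.0, -0.0058, 0.0064] [0.0, 0.0, 0.0]
[-0.0, -0.0042, 0.0075] [0.0, 0.0, 0.0]
[-0.0, -0.0042, 0.0075] [0.0, 0.0, 0.0]
```

Call:
send_rows --rows '[{"offset": [0.001,0,0.003],"twist": [0,0.46,0]},{"offset": [0,0,0],"twist": [0,0.46,0]},{"offset": [0,0,0],"twist": [0,0,0]},{"offset": [0,0,0],"twist": [0,0,0]},{"offset": [0,0,0],"twist": [0,0,0]}]'

```text
t: 4.82
ee_pos: [482.1, 79.0, 347.0]
orientation: [-0.202, 3.134, 0.007]
ft_force: [-0.3, 0.9, 1.0]
width: 11.2
```

```bash
cat >> h.py <<'E'
def loc():
    p,q,o=pose(); g=R.from_euler('z',-C[2]).apply(p+q.apply([0,0,163])-[C[0],C[1],0]); print("t",round(o["t"],2),"local",g.round(1),"tilt",(down(np.pi/2+C[2]).inv()*q).as_rotvec(degrees=True).round(1),"w",round(o["width"],1),"F",R.from_euler('z',-C[2]).apply(o["ft_force"]).round(1)); return g
E
python3 - <<'E'
from h import *
g=loc(); print("a",np.arctan2(g[2]-150,g[1]-85), np.hypot(g[2]-150,g[1]-85))
E
```

```text
t 4.82 local [-104.7  156.1  184. ] tilt [-0.3 -0.1  0.4] w 11.2 F [-0.2  0.9  1. ]
a 0.44595030025055454 78.85508756725088
```

Call:
send_rows --rows '[{"offset": [0,-0.0045,-0.006],"twist": [0,0,0]},{"offset": [0,-0.0055,-0.006],"twist": [0,0,0]},{"offset": [0,-0.006,-0.006],"twist": [0,0,0]},{"offset": [0,-0.0065,-0.0055],"twist": [0,0,0]},{"offset": [0,-0.0075,-0.0045],"twist": [0,0,0]}]'

```text
t: 5.23
ee_pos: [485.5, 54.2, 375.8]
orientation: [0.196, -3.134, -0.035]
ft_force: [-3.7, 14.4, 8.1]
width: 11.0
```

```bash
cat >> h.py <<'E'
def arc(ths,n,dy=3):
    g=loc(); y,z=g[1]-85-dy,g[2]-150; a=np.arctan2(z,y); print("tilt",a-.45,"r",np.hypot(y,z))
    show([(-105,85+dy+75*np.cos(.45+t),150+75*np.sin(.45+t)) for t in ths],np.pi/2,n)
E
python3 -c "
from h import *
arc([.7,.82,.94,1.06,1.18],1)"
```

```text
t 5.23 local [-104.8  134.   212.8] tilt [-1.3 -0.   0.6] w 11.0 F [-1.7 14.7  8.1]
tilt 0.4888799938837513 r 77.8376608084027
[-0.0, -0.0116, -0.006] [1.28, 0.03, -0.65]
[0.0, -0.0084, -0.0032] [0.0, 0.0, 0.0]
[0.0, -0.0087, -0.0021] [0.0, 0.0, 0.0]
[-0.0, -0.0089, -0.0011] [0.0, 0.0, 0.0]
[-0.0, -0.009, -0.0] [0.0, 0.0, 0.0]
```

```bash
sed -i 's/def arc(ths,n,dy=3):/def arc(ths,n,dy=2.5,dz=4.5):/; s/z=g\[1\]-85-dy,g\[2\]-150;/z=g[1]-85-dy,g[2]-150-dz;/; s/,150+75\*np.sin(.45+t)) for t in ths/,150+dz+75*np.sin(.45+t)) for t in ths/' h.py; python3 -c "
from h import *
arc([.65,.77,.89,1.01,1.13],1)"
```

```text
t 5.23 local [-104.8  134.   212.8] tilt [-1.3 -0.   0.6] w 11.0 F [-1.7 14.7  8.1]
tilt 0.4478093824282296 r 74.56484921826477
[0.0, -0.0086, -0.0088] [1.28, 0.03, -0.65]
[0.0, -0.0082, -0.0036] [0.0, 0.0, 0.0]
[0.0, -0.0086, -0.0026] [0.0, 0.0, 0.0]
[-0.0, -0.0089, -0.0015] [0.0, 0.0, 0.0]
[-0.0, -0.009, -0.0005] [0.0, 0.0, 0.0]
```

Call:
send_rows --rows '[{"offset": [0,-0.0086,-0.0085],"twist": [1.2,0,-0.6]},{"offset": [0,-0.0082,-0.0036],"twist": [0,0,0]},{"offset": [0,-0.0086,-0.0026],"twist": [0,0,0]},{"offset": [0,-0.009,-0.0015],"twist": [0,0,0]},{"offset": [0,-0.009,-0.0005],"twist": [0,0,0]}]'

```text
t: 5.65
ee_pos: [491.1, 12.2, 394.3]
orientation: [-0.209, 3.134, 0.02]
ft_force: [-1.6, 6.8, 5.2]
width: 11.5
```

```bash
python3 -c "
from h import *
arc([1.25,1.37,1.49,1.61,1.73],1)"
```

```text
t 5.65 local [-104.8   90.   231.3] tilt [-0.7 -0.1  0.2] w 11.5 F [-0.6  7.   5.2]
tilt 1.088575514998922 r 76.86332638940027
[-0.0001, -0.0101, 0.0023] [0.72, 0.1, -0.16]
[0.0, -0.0088, 0.0017] [0.0, 0.0, 0.0]
[-0.0, -0.0086, 0.0027] [0.0, 0.0, 0.0]
[0.0, -0.0082, 0.0037] [0.0, 0.0, 0.0]
[-0.0, -0.0077, 0.0047] [0.0, 0.0, 0.0]
```

```bash
sed -i 's/dz=4.5)/dz=6.5)/' h.py; python3 -c "
from h import *
arc([1.25,1.37,1.49,1.61,1.73],1)"
```

```text
t 5.65 local [-104.8   90.   231.3] tilt [-0.7 -0.1  0.2] w 11.5 F [-0.6  7.   5.2]
tilt 1.0877148858014565 r 74.86439220567311
[-0.0001, -0.0101, 0.0003] [0.72, 0.1, -0.16]
[0.0, -0.0088, 0.0017] [0.0, 0.0, 0.0]
[-0.0, -0.0086, 0.0027] [0.0, 0.0, 0.0]
[0.0, -0.0082, 0.0037] [0.0, 0.0, 0.0]
[-0.0, -0.0077, 0.0047] [0.0, 0.0, 0.0]
```

Call:
send_rows --rows '[{"offset": [0,-0.01,0.0003],"twist": [0.7,0,0]},{"offset": [0,-0.009,0.0017],"twist": [0,0,0]},{"offset": [0,-0.0086,0.0027],"twist": [0,0,0]},{"offset": [0,-0.0082,0.0037],"twist": [0,0,0]},{"offset": [0,-0.0077,0.0047],"twist": [0,0,0]}]'

```text
t: 6.07
ee_pos: [496.5, -32.4, 382.3]
orientation: [-0.203, 3.133, 0.015]
ft_force: [-0.1, 4.5, 3.7]
width: 11.3
```

```bash
python3 -c "
from h import *
arc([1.85,1.97,2.09,2.21,2.33],1)"
```

```text
t 6.07 local [-105.3   44.5  219.3] tilt [-0.5 -0.2  0.4] w 11.3 F [0.5 4.5 3.7]
tilt 1.720548696060008 r 76.12133607060166
[-0.0008, -0.0055, 0.0069] [0.54, 0.16, -0.39]
[0.0, -0.0063, 0.0064] [0.0, 0.0, 0.0]
[-0.0, -0.0055, 0.0071] [0.0, 0.0, 0.0]
[0.0, -0.0046, 0.0077] [0.0, 0.0, 0.0]
[-0.0, -0.0037, 0.0082] [0.0, 0.0, 0.0]
```

Call:
send_rows --rows '[{"offset": [-0.0005,-0.0055,0.006],"twist": [0.5,0,0]},{"offset": [0,-0.0063,0.0064],"twist": [0,0,0]},{"offset": [0,-0.0055,0.007],"twist": [0,0,0]},{"offset": [0,-0.0046,0.0077],"twist": [0,0,0]},{"offset": [0,-0.0037,0.008],"twist": [0,0,0]}]'

```text
t: 6.48
ee_pos: [500.1, -59.7, 344.9]
orientation: [-0.197, 3.133, 0.01]
ft_force: [-5.9, 21.2, 45.8]
width: 11.1
```

Call:
send_rows --rows '[{"offset": [0,0,0],"twist": [0,0,0]},{"offset": [0,0,0],"twist": [0,0,0]},{"offset": [0,0,0],"twist": [0,0,0]},{"offset": [0,0,0],"twist": [0,0,0]},{"offset": [0,0,0],"twist": [0,0,0]}]'

```text
t: 6.9
ee_pos: [500.3, -60.2, 344.2]
orientation: [-0.196, 3.135, 0.018]
ft_force: [-1.4, 5.3, 7.0]
width: 11.0
```

```bash
python3 - <<'E'
from h import *
arc([2.35],2)
im,d=optics.get_image("top"); a=cv2.resize(im[140:300,240:450],None,fx=1.9,fy=1.9,interpolation=2)
im,d=optics.get_image("scene"); b=cv2.resize(im[170:390,260:430],None,fx=1.9,fy=1.9,interpolation=2)
h=max(a.shape[0],b.shape[0]); f=lambda g:cv2.copyMakeBorder(g,0,h-g.shape[0],0,0,0)
cv2.imwrite("pics/tip.png",np.hstack([f(a),f(b)]))
E
```

```text
t 6.9 local [-105.5   16.9  181.2] tilt [-0.6 -0.1  0.7] w 11.0 F [-0.7  5.4  7. ]
tilt 2.3553818298531533 r 74.83947928455177
[-0.0004, 0.0009, -0.0002] [0.32, 0.04, -0.33]
[-0.0004, 0.0009, -0.0002] [0.32, 0.04, -0.33]
```

View pics/tip.png

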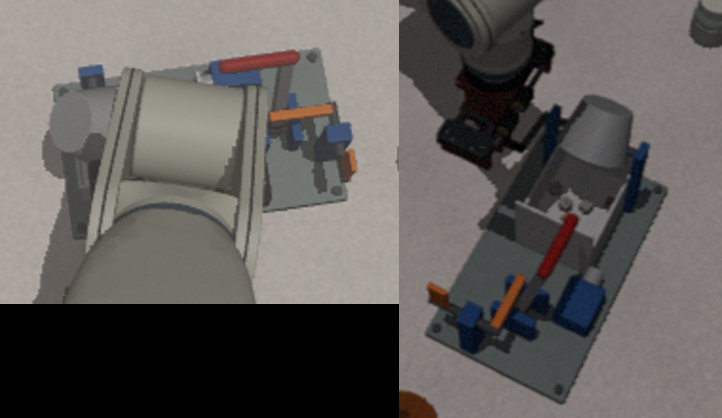

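The cup is inverted near its stop, and chips are visible on the hopper floor (about (570,205) in the crop). Now I swing it back.

```bash
python3 -c "
from h import *
arc(np.arange(2.23,1.0,-.12),1)"
```

```text
t 7.0 local [-105.5   16.8  181.2] tilt [-0.6 -0.1  0.7] w 11.1 F [-1.7  5.3  8. ]
tilt 2.3558111233399344 r 74.86273293207996
[-0.0007, 0.0055, -0.0087] [0.64, 0.08, -0.65]
[0.0, 0.0045, -0.0078] [0.0, 0.0, 0.0]
[0.0, 0.0054, -0.0072] [0.0, 0.0, 0.0]
[-0.0, 0.0062, -0.0065] [0.0, 0.0, 0.0]
[-0.0, 0.0069, -0.0057] [0.0, 0.0, 0.0]
[0.0, 0.0076, -0.0048] [0.0, 0.0, 0.0]
[-0.0, 0.0081, -0.0039] [0.0, 0.0, 0.0]
[-0.0, 0.0085, -0.0029] [0.0, 0.0, 0.0]
[-0.0, 0.0088, -0.0019] [0.0, 0.0, 0.0]
[-0.0, 0.009, -0.0008] [0.0, 0.0, 0.0]
[0.0, 0.009, 0.0003] [0.0, 0.0, 0.0]
```

Call:
send_rows --rows '[{"offset": [-0.0005,0.0045,-0.008],"twist": [0.6,0,-0.6]},{"offset": [0,0.0045,-0.0078],"twist": [0,0,0]},{"offset": [0,0.0054,-0.0072],"twist": [0,0,0]},{"offset": [0,0.0062,-0.0065],"twist": [0,0,0]},{"offset": [0,0.007,-0.0057],"twist": [0,0,0]}]'

```text
t: 7.42
ee_pos: [497.4, -36.5, 379.4]
orientation: [-0.217, 3.134, -0.019]
ft_force: [0.6, -7.0, 0.6]
width: 11.0
```

```bash
python3 -c "
from h import *
arc(np.arange(1.63,1.1,-.12),1)"
```

```text
t 7.42 local [-105.5   36.9  216.4] tilt [ 0.7  0.  -0.1] w 11.0 F [-0.4 -7.   0.6]
tilt 1.821577319031724 r 78.41743676896799
[-0.0004, 0.012, -0.0057] [-0.67, -0.04, 0.13]
[-0.0, 0.0081, -0.0039] [0.0, 0.0, 0.0]
[0.0, 0.0085, -0.0029] [0.0, 0.0, 0.0]
[-0.0, 0.0088, -0.0019] [0.0, 0.0, 0.0]
[-0.0, 0.009, -0.0008] [0.0, 0.0, 0.0]
```

Call:
send_rows --rows '[{"offset": [0,0.0105,-0.006],"twist": [-0.6,0,0]},{"offset": [0,0.0082,-0.004],"twist": [0,0,0]},{"offset": [0,0.0086,-0.003],"twist": [0,0,0]},{"offset": [0,0.0088,-0.002],"twist": [0,0,0]},{"offset": [0,0.009,-0.0008],"twist": [0,0,0]}]'

```text
t: 7.83
ee_pos: [491.8, 3.6, 401.6]
orientation: [-0.222, 3.128, -0.035]
ft_force: [-1.3, -4.8, 2.7]
width: 11.1
```

```bash
sed -i 's/dz=6.5)/dz=8)/' h.py; python3 -c "
from h import *
arc(np.arange(1.03,.5,-.12),1)"
```

```text
t 7.83 local [-104.9   75.7  238.6] tilt [ 1.3 -0.2 -0.3] w 11.1 F [-1.9 -4.5  2.7]
tilt 1.266714884840212 r 81.47250103695386
[-0.0005, 0.0151, 0.0055] [-1.3, 0.21, 0.33]
[-0.0, 0.0089, 0.0014] [0.0, 0.0, 0.0]
[-0.0, 0.0087, 0.0024] [0.0, 0.0, 0.0]
[-0.0, 0.0083, 0.0034] [0.0, 0.0, 0.0]
[-0.0, 0.0078, 0.0044] [0.0, 0.0, 0.0]
```

Call:
send_rows --rows '[{"offset": [0,0.009,0.004],"twist": [-1.2,0,0.3]},{"offset": [0,0.009,0.004],"twist": [0,0,0]},{"offset": [0,0.0088,0.004],"twist": [0,0,0]},{"offset": [0,0.0084,0.004],"twist": [0,0,0]},{"offset": [0,0.0078,0.0044],"twist": [0,0,0]}]'

```text
t: 8.25
ee_pos: [486.5, 45.7, 392.7]
orientation: [-0.217, 3.121, -0.018]
ft_force: [-0.7, -3.1, 4.1]
width: 11.0
```

```bash
sed -i 's/dz=8)/dz=6)/' h.py; python3 -c "
from h import *
arc(np.arange(.51,0,-.1),1)"
```

```text
t 8.25 local [-103.2  119.8  229.7] tilt [ 0.7 -0.7 -0.2] w 11.0 F [-1.1 -3.   4.1]
tilt 0.7081827798629388 r 80.42550259281478
[0.0, 0.0089, 0.0121] [-0.7, 0.68, 0.17]
[-0.0, 0.0059, 0.0046] [0.0, 0.0, 0.0]
[0.0, 0.0054, 0.0052] [0.0, 0.0, 0.0]
[0.0, 0.0049, 0.0057] [0.0, 0.0, 0.0]
[-0.0, 0.0043, 0.0061] [0.0, 0.0, 0.0]
[-0.0, 0.0037, 0.0065] [0.0, 0.0, 0.0]
```

Call:
send_rows --rows '[{"offset": [0,0.0075,0.0065],"twist": [-0.6,0.6,0]},{"offset": [0,0.0065,0.006],"twist": [0,0,0]},{"offset": [0,0.006,0.006],"twist": [0,0,0]},{"offset": [0,0.0055,0.006],"twist": [0,0,0]},{"offset": [0,0.0045,0.0065],"twist": [0,0,0]}]'

```text
t: 8.67
ee_pos: [483.2, 77.0, 363.2]
orientation: [-0.221, 3.127, -0.008]
ft_force: [1.0, -3.8, 4.1]
width: 11.2
```

```bash
python3 -c "
from h import *
arc(np.arange(.1,-.1,-.1),1)"
```

```text
t 8.67 local [-103.   152.3  200.2] tilt [ 0.3 -0.4 -0.3] w 11.2 F [ 0.4 -3.9  4.1]
tilt 0.1486351047569902 r 78.46134347732409
[0.001, -0.0017, 0.005] [-0.31, 0.39, 0.29]
[0.0, 0.0036, 0.0066] [0.0, 0.0, 0.0]
```

Call:
send_rows --rows '[{"offset": [0,0.0025,0.005],"twist": [0,0,0]},{"offset": [0,0.002,0.005],"twist": [0,0,0]},{"offset": [0,0.001,0.004],"twist": [0,0,0]},{"offset": [0,0,0.003],"twist": [0,0,0]},{"offset": [0,0,0.003],"twist": [0,0,0]}]'

```text
t: 9.08
ee_pos: [484.5, 82.3, 349.8]
orientation: [-0.224, 3.122, -0.015]
ft_force: [-12.7, -2.1, 39.2]
width: 11.0
```

```bash
python3 - <<'E'
from h import *
arc([0],1)
im,d=optics.get_image("scene"); b=cv2.resize(im[170:390,260:430],None,fx=2.4,fy=2.4,interpolation=2)
im,d=optics.get_image("wrist")
cv2.imwrite("pics/up.png",np.hstack([b,cv2.resize(im,(392,b.shape[0]))]))
E
```

```text
t 9.08 local [-100.3  156.6  186.8] tilt [ 0.6 -0.6 -0.4] w 11.0 F [-12.9  -0.3  39.2]
tilt -0.030157083771821303 r 75.67141443349146
[0.0029, -0.0032, -0.0018] [-0.59, 0.62, 0.42]
```

View pics/up.png

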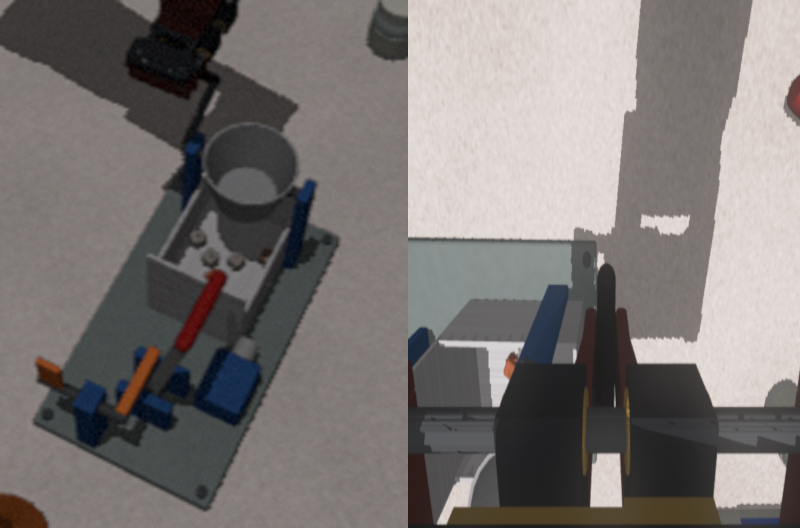

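The cup is upright and empty. Five chips are in the hopper: three grey ones around (200–235,240–260) and reddish ones at (265,255) and (212,275). Now I release the handle, rise and go to the catch.

Call:
send_rows --rows '[{"offset": [0,0,0],"twist": [0,0,0]},{"offset": [0,0,0],"twist": [0,0,0]},{"offset": [0,0,0],"twist": [0,0,0]},{"offset": [0,0,0],"twist": [0,0,0]},{"offset": [0,0,0],"twist": [0,0,0]}]' --gripper 0.05

```text
t: 9.6
ee_pos: [483.7, 83.0, 348.5]
orientation: [-0.222, 3.124, -0.011]
ft_force: [-0.5, -0.2, 1.1]
width: 41.1
```

Call:
send_rows --rows '[{"offset": [0.001,0,-0.01],"twist": [0,0,0]},{"offset": [0.001,0,-0.02],"twist": [0,0,0]},{"offset": [0.001,0,-0.025],"twist": [0,0,0]},{"offset": [0,0,-0.025],"twist": [0,0,0]},{"offset": [0,0,-0.025],"twist": [0,0,0]}]'

```text
t: 10.02
ee_pos: [477.5, 83.3, 451.6]
orientation: [0.222, -3.126, 0.012]
ft_force: [0.5, 0.2, -0.5]
width: 50.1
```

```bash
python3 - <<'E'
from h import *
loc(); show([(-80,-165,260)],np.pi/2,10)
E
```

```text
t 10.02 local [-110.3  159.1  288.6] tilt [ 0.4  0.5 -0.3] w 50.1 F [ 0.5  0.1 -0.5]
[-0.0027, -0.0325, 0.0031] [-0.04, -0.05, 0.03]
[-0.0027, -0.0325, 0.003] [-0.04, -0.05, 0.03]
[-0.0028, -0.0325, 0.003] [-0.04, -0.05, 0.03]
[-0.0028, -0.0325, 0.003] [-0.04, -0.05, 0.03]
[-0.0028, -0.0325, 0.003] [-0.04, -0.05, 0.03]
[-0.0028, -0.0325, 0.003] [-0.04, -0.05, 0.03]
[-0.0028, -0.0325, 0.0029] [-0.04, -0.05, 0.03]
[-0.0028, -0.0325, 0.0029] [-0.04, -0.05, 0.03]
[-0.0029, -0.0325, 0.0029] [-0.04, -0.05, 0.03]
[-0.0029, -0.0325, 0.0029] [-0.04, -0.05, 0.03]
```

Call:
send_rows --rows '[{"offset": [-0.0028,-0.0325,0.001],"twist": [0,0,0]},{"offset": [-0.0028,-0.0325,0.001],"twist": [0,0,0]},{"offset": [-0.0028,-0.0325,0.001],"twist": [0,0,0]},{"offset": [-0.0028,-0.0325,0.002],"twist": [0,0,0]},{"offset": [-0.0028,-0.0325,0.002],"twist": [0,0,0]}]' --gripper 0.0

```text
t: 10.43
ee_pos: [515.9, -75.4, 456.0]
orientation: [-0.239, 3.127, -0.009]
ft_force: [0.8, -0.0, -0.2]
width: 20.0
```

Call:
send_rows --rows '[{"offset": [-0.0028,-0.0325,0.003],"twist": [0,0,0]},{"offset": [-0.0028,-0.0325,0.003],"twist": [0,0,0]},{"offset": [-0.0028,-0.0325,0.003],"twist": [0,0,0]},{"offset": [-0.0028,-0.0325,0.003],"twist": [0,0,0]},{"offset": [-0.0028,-0.0325,0.003],"twist": [0,0,0]}]'

```text
t: 10.85
ee_pos: [554.4, -241.9, 444.5]
orientation: [-0.239, 3.125, -0.008]
ft_force: [1.0, 0.5, -0.9]
width: 0.6
```

```bash
python3 - <<'E'
from h import *
loc()
im,d=optics.get_image("wrist")
for l,z in [("catch_tab",140),("catch_axis",100),("lever_grip",202)]:
    for r in nets.spot_point("wrist",l)[:1]:
        print(l,r["conf"],np.round(r["position"]),proj("wrist",W(C,{"catch_tab":(-80,-190,140),"catch_axis":(-80,-190,100),"lever_grip":(31.8,-90,202)}[l])).round(), R.from_euler('z',-C[2]).apply(plane("wrist",r["position"],z)-[C[0],C[1],0]).round(1))
for y in(-193.5,-186.5):
  for x in (-93,-67): cv2.circle(im,tuple(int(v) for v in proj("wrist",W(C,(x,y,150)))),2,(255,0,255),-1)
cv2.imwrite("pics/w2.png",im)
show([(-80,-165,135)],np.pi/2,5)
E
```

```text
t 10.85 local [ -75.6 -173.3  281.5] tilt [ 0.3 -0.4 -1. ] w 0.6 F [ 1.1  0.4 -0.9]
catch_tab 0.91 [308. 231.] [306. 227.] [ -77.  -188.6  140. ]
catch_axis 0.64 [531. 282.] [305. 215.] [-23.8   8.1 100. ]
[0.0008, 0.0014, 0.0292] [-0.05, 0.07, 0.17]
[0.0008, 0.0014, 0.0292] [-0.05, 0.07, 0.17]
[0.0007, 0.0013, 0.0292] [-0.05, 0.07, 0.17]
[0.0007, 0.0013, 0.0292] [-0.05, 0.07, 0.17]
[0.0007, 0.0013, 0.0292] [-0.05, 0.07, 0.17]
```

View pics/w2.png

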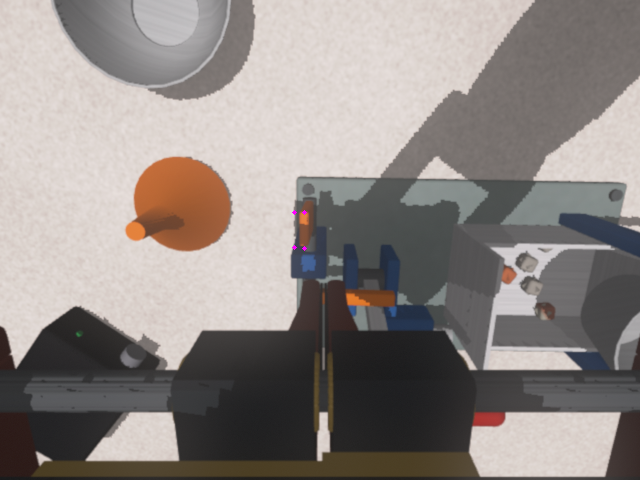

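The wrist view shows the catch tab at about (306,225), within about 3 mm of the prediction. The jaws are closed at (323,290), left of the tab, and chips are visible in the hopper. I descend beside the tab.

```bash
sed -i 's/^C=.*/C=np.array([606.8,-58.7,0.136])/' h.py; python3 - <<'E'
from h import *
loc(); show([(-80,-162,142)],np.pi/2,5)
E
```

```text
t 11.05 local [ -75.8 -174.   280.9] tilt [ 0.3 -0.3 -0.9] w 0.3 F [-0.4 -0.4 -0.1]
[0.0008, 0.0024, 0.0278] [-0.05, 0.07, 0.17]
[0.0007, 0.0024, 0.0278] [-0.05, 0.07, 0.17]
[0.0007, 0.0023, 0.0278] [-0.05, 0.07, 0.17]
[0.0007, 0.0023, 0.0278] [-0.05, 0.07, 0.17]
[0.0007, 0.0023, 0.0278] [-0.05, 0.07, 0.17]
```

Call:
send_rows --rows '[{"offset": [0.001,0.004,0.025],"twist": [0,0,0.2]},{"offset": [0.001,0.004,0.025],"twist": [0,0,0.2]},{"offset": [0.001,0.003,0.025],"twist": [0,0,0.2]},{"offset": [0.001,0.001,0.025],"twist": [0,0,0.2]},{"offset": [0,0,0.02],"twist": [0,0,0]}]'

```text
t: 11.47
ee_pos: [550.1, -223.8, 327.8]
orientation: [-0.22, 3.117, -0.012]
ft_force: [-0.5, -0.3, 0.1]
width: 0.5
```

```bash
python3 - <<'E'
from h import *
loc(); show([(-80,-162,142)],np.pi/2,2)
E
```

```text
t 11.47 local [ -75.9 -157.4  164.8] tilt [ 0.5 -0.9 -0.3] w 0.5 F [-0.5 -0.2  0.1]
[0.0009, -0.0029, 0.0114] [-0.26, 0.46, 0.13]
[0.0008, -0.003, 0.0114] [-0.26, 0.46, 0.13]
```

Call:
send_rows --rows '[{"offset": [0.001,-0.001,0.011],"twist": [-0.25,0.45,0]},{"offset": [0.001,-0.001,0.011],"twist": [-0.25,0.45,0]},{"offset": [0.001,-0.005,0],"twist": [0,0,0]},{"offset": [0,-0.007,0],"twist": [0,0,0]},{"offset": [0,-0.007,0],"twist": [0,0,0]}]'

```text
t: 11.88
ee_pos: [549.2, -240.3, 302.9]
orientation: [0.231, -3.126, -0.007]
ft_force: [0.6, 0.4, 0.0]
width: 0.6
```

```bash
python3 - <<'E'
from h import *
loc(); show([(-80,-196,142)],np.pi/2,3)
E
```

```text
t 11.88 local [ -82.9 -171.3  139.9] tilt [-0.3  0.4 -0.7] w 0.6 F [0.7 0.3 0. ]
[-0.0005, -0.008, -0.0008] [0.1, -0.14, 0.22]
[-0.0005, -0.008, -0.0007] [0.1, -0.14, 0.22]
[-0.0005, -0.008, -0.0007] [0.1, -0.14, 0.22]
```

Call:
send_rows --rows '[{"offset": [-0.0005,-0.008,-0.0005],"twist": [0,0,0.2]},{"offset": [-0.0005,-0.008,-0.0005],"twist": [0,0,0.2]},{"offset": [-0.0005,-0.008,-0.0005],"twist": [0,0,0.2]},{"offset": [0,-0.005,0],"twist": [0,0,0]},{"offset": [0,-0.005,0],"twist": [0,0,0]}]'

```text
t: 12.3
ee_pos: [556.6, -278.5, 307.7]
orientation: [0.21, -3.131, -0.007]
ft_force: [-0.1, 0.8, 0.9]
width: 0.3
```

```bash
python3 - <<'E'
from h import *
loc(); show([(-80,-214,138),(-80,-217,125)],np.pi/2,2)
E
```

```text
t 12.3 local [ -80.1 -210.2  144.7] tilt [-0.3  0.2  0.1] w 0.3 F [-0.   0.8  0.9]
[0.0002, -0.0015, 0.0033] [0.14, -0.11, -0.07]
[0.0002, -0.0015, 0.0034] [0.14, -0.11, -0.07]
[-0.0, -0.0015, 0.0065] [0.0, 0.0, 0.0]
[-0.0, -0.0015, 0.0065] [0.0, 0.0, 0.0]
```

Call:
send_rows --rows '[{"offset": [0,-0.002,0.003],"twist": [0,0,0]},{"offset": [0,-0.002,0.004],"twist": [0,0,0]},{"offset": [0,-0.001,0.005],"twist": [0,0,0]},{"offset": [0,0,0.005],"twist": [0,0,0]},{"offset": [0,0,0.003],"twist": [0,0,0]}]'

```text
t: 12.72
ee_pos: [558.3, -287.1, 288.8]
orientation: [-0.208, 3.133, -0.002]
ft_force: [-6.5, 3.0, 27.4]
width: 0.5
```

```bash
python3 - <<'E'
from h import *
loc()
E
```

```text
t 12.72 local [ -78.8 -219.9  125.8] tilt [ 0.1 -0.1  0.2] w 0.5 F [-6.   3.8 27.4]
```

Contact is at 27 N with the tip at z≈107, which matches the expected stop height of about 108. I rise and check.

Call:
send_rows --rows '[{"offset": [0,0,-0.01],"twist": [0,0,0]},{"offset": [0,0.01,-0.03],"twist": [0,0,0]},{"offset": [0,0.01,-0.035],"twist": [0,0,0]},{"offset": [0,0.01,-0.035],"twist": [0,0,0]},{"offset": [0,0.01,-0.035],"twist": [0,0,0]}]' --gripper 0.06

```text
t: 13.13
ee_pos: [551.2, -246.2, 427.6]
orientation: [0.205, -3.12, -0.012]
ft_force: [-0.2, -1.0, 0.2]
width: 30.4
```

```bash
python3 - <<'E'
from h import *
loc()
im,d=optics.get_image("wrist"); im2,_=optics.get_image("scene")
b=cv2.resize(im2[170:390,260:430],None,fx=2.4,fy=2.4,interpolation=2)
cv2.imwrite("pics/w3.png",np.hstack([b,cv2.resize(im[100:],(392,b.shape[0]))]))
show([(20,-90,285)],0,13)
E
```

```text
t 13.13 local [ -82.8 -176.8  264.6] tilt [-0.5  0.8  0.3] w 30.4 F [-0.3 -0.9  0.2]
[-0.0076, 0.0068, -0.0012] [-0.01, -0.02, 6.91]
[-0.0067, 0.0077, -0.0012] [-0.01, -0.02, 6.91]
[-0.0057, 0.0084, -0.0012] [-0.01, -0.02, 6.91]
[-0.0047, 0.0091, -0.0012] [-0.01, -0.02, 6.91]
[-0.0035, 0.0096, -0.0012] [-0.01, -0.02, 6.91]
[-0.0024, 0.0099, -0.0012] [-0.01, -0.02, 6.91]
[-0.0012, 0.0101, -0.0012] [-0.01, -0.02, 6.91]
[0.0001, 0.0102, -0.0012] [-0.01, -0.02, 6.91]
[0.0013, 0.0101, -0.0012] [-0.01, -0.02, 6.91]
[0.0025, 0.0099, -0.0012] [-0.01, -0.02, 6.91]
[0.0037, 0.0095, -0.0012] [-0.01, -0.02, 6.91]
[0.0048, 0.009, -0.0012] [-0.01, -0.02, 6.91]
[0.0058, 0.0084, -0.0012] [-0.01, -0.02, 6.91]
```

View pics/w3.png

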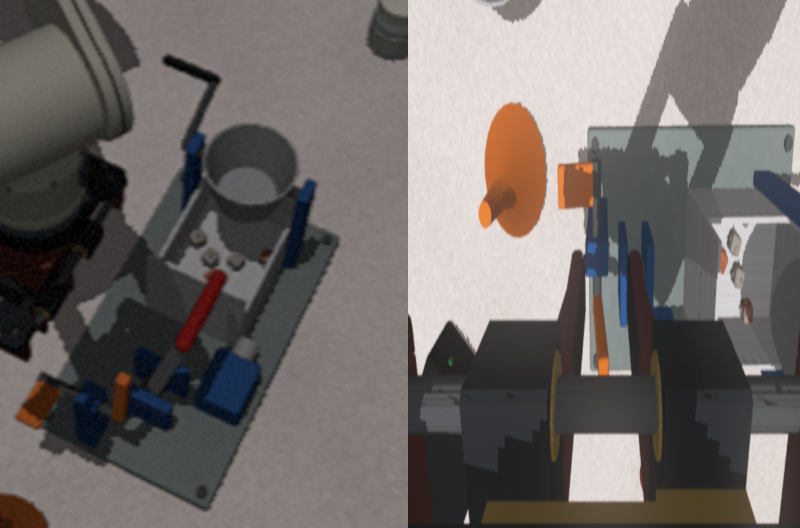

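The tab now lies flat to the right (wrist crop (575,185), scene (38,400)) and the blocking arm stands upright, clear of the lever. Next the lever: turn 90° and move above its handle.

Call:
send_rows --rows '[{"offset": [-0.008,0.007,-0.001],"twist": [0,0,6.9]},{"offset": [-0.007,0.008,-0.001],"twist": [0,0,6.9]},{"offset": [-0.006,0.009,-0.001],"twist": [0,0,6.9]},{"offset": [-0.005,0.0095,-0.001],"twist": [0,0,6.9]},{"offset": [-0.0035,0.01,-0.001],"twist": [0,0,6.9]}]'

```text
t: 13.65
ee_pos: [587.5, -204.6, 436.7]
orientation: [-0.759, -3.045, 0.001]
ft_force: [0.2, -0.0, -0.3]
width: 60.1
```

Call:
send_rows --rows '[{"offset": [-0.0025,0.0105,-0.001],"twist": [0,0,6.9]},{"offset": [-0.001,0.0105,-0.001],"twist": [0,0,6.9]},{"offset": [0,0.0105,-0.001],"twist": [0,0,6.9]},{"offset": [0.001,0.0105,-0.001],"twist": [0,0,6.9]},{"offset": [0.0025,0.0105,-0.001],"twist": [0,0,6.9]}]'

```text
t: 14.07
ee_pos: [624.4, -162.8, 435.2]
orientation: [-1.655, -2.659, 0.006]
ft_force: [-0.5, 0.1, 0.3]
width: 59.8
```

```bash
python3 - <<'E'
from h import *
loc(); show([(31,-90,285)],0,5)
E
```

```text
t 14.07 local [   1.7 -105.   272.2] tilt [ 0.2  0.6 71.6] w 59.8 F [-0.5  0.1  0.3]
[0.0012, 0.0062, -0.0026] [-0.11, -0.05, 3.68]
[0.0016, 0.0061, -0.0026] [-0.11, -0.05, 3.68]
[0.002, 0.006, -0.0026] [-0.11, -0.05, 3.68]
[0.0024, 0.0059, -0.0026] [-0.11, -0.05, 3.68]
[0.0027, 0.0057, -0.0026] [-0.11, -0.05, 3.68]
```

Call:
send_rows --rows '[{"offset": [0.001,0.006,-0.0025],"twist": [-0.1,0,3.7]},{"offset": [0.0015,0.006,-0.0025],"twist": [-0.1,0,3.7]},{"offset": [0.002,0.006,-0.0025],"twist": [-0.1,0,3.7]},{"offset": [0.0025,0.006,-0.0025],"twist": [-0.1,0,3.7]},{"offset": [0.003,0.006,-0.0025],"twist": [-0.1,0,3.7]}]'

```text
t: 14.48
ee_pos: [651.2, -141.3, 440.2]
orientation: [-2.081, -2.339, 0.003]
ft_force: [-0.1, 0.3, 0.5]
width: 60.1
```

```bash
python3 - <<'E'
from h import *
loc()
im,d=optics.get_image("wrist")
for r in nets.spot_point("wrist","lever_grip")[:2]:
    print(r,R.from_euler('z',-C[2]).apply(plane("wrist",r["position"],202)-[C[0],C[1],0]).round(1))
for y in(-55,-90,-130): cv2.circle(im,tuple(int(v) for v in proj("wrist",W(C,(31.8,y,202)))),3,(255,0,255),-1)
cv2.imwrite("pics/w4.png",im)
show([(31.8,-90,203)],0,5)
E
```

```text
t 14.48 local [ 31.4 -86.7 277.2] tilt [ 0.1  0.7 91.1] w 60.1 F [-0.1  0.3  0.5]
{'position': [326.4, 261.7], 'conf': 0.69} [ 33.1 -86.  202. ]
[-0.0006, -0.0001, 0.0149] [-0.09, -0.08, -0.18]
[-0.0006, -0.0002, 0.0149] [-0.09, -0.08, -0.18]
[-0.0005, -0.0002, 0.0149] [-0.09, -0.08, -0.18]
[-0.0005, -0.0002, 0.0149] [-0.09, -0.08, -0.18]
[-0.0005, -0.0002, 0.0149] [-0.09, -0.08, -0.18]
```

View pics/w4.png

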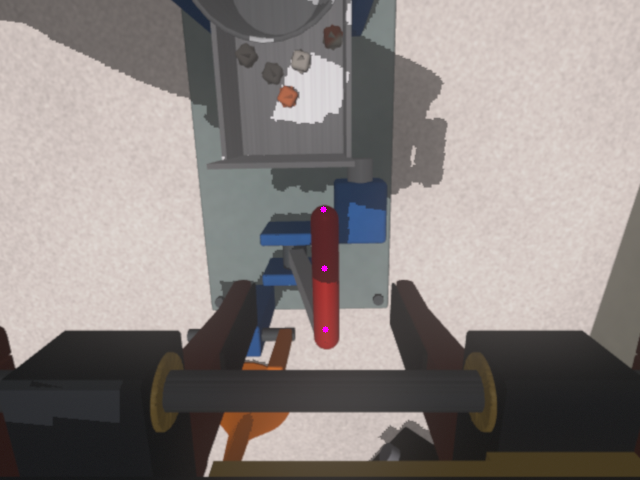

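All five chips lie in the hopper ((247,55), (272,72), (301,60), (332,37), (288,97)). The red handle, at (325,205)–(325,345), is centred between the jaws, so I descend and grip.

Call:
send_rows --rows '[{"offset": [-0.0005,0,0.015],"twist": [0,0,-0.2]},{"offset": [-0.0005,0,0.015],"twist": [0,0,-0.2]},{"offset": [-0.0005,0,0.015],"twist": [0,0,-0.2]},{"offset": [-0.0005,0,0.015],"twist": [0,0,-0.2]},{"offset": [0,0,0.015],"twist": [0,0,-0.2]}]'

```text
t: 15.0
ee_pos: [650.8, -143.5, 363.0]
orientation: [-2.042, -2.379, 0.001]
ft_force: [-0.5, 0.3, -0.3]
width: 59.8
```

Call:
send_rows --rows '[{"offset": [0,0,0],"twist": [0,0,0]},{"offset": [0,0,0],"twist": [0,0,0]},{"offset": [0,0,0],"twist": [0,0,0]},{"offset": [0,0,0],"twist": [0,0,0]},{"offset": [0,0,0],"twist": [0,0,0]}]' --gripper 0.0

```text
t: 15.42
ee_pos: [648.9, -144.2, 359.0]
orientation: [-2.031, -2.38, 0.007]
ft_force: [0.6, -0.2, 0.8]
width: 30.2
```

Call:
send_rows --rows '[{"offset": [0,0,0],"twist": [0,0,0]},{"offset": [0,0,0],"twist": [0,0,0]},{"offset": [0,0,0],"twist": [0,0,0]},{"offset": [0,0,0],"twist": [0,0,0]},{"offset": [0,0,0],"twist": [0,0,0]}]'

```text
t: 15.83
ee_pos: [649.8, -144.1, 360.7]
orientation: [-2.034, -2.383, 0.002]
ft_force: [1.9, 0.2, -2.2]
width: 15.2
```

```bash
cat >> h.py <<'E'
def lev(ls,dx=0,dz=0):
    g=loc(); print("lever",.2-np.arctan2(g[0]-dx,g[2]-45-dz),"r",np.hypot(g[0]-dx,g[2]-45-dz))
    show([(160*np.sin(.2-l)+dx,-87,45+dz+160*np.cos(.2-l)) for l in ls],0,1)
E
python3 -c "
from h import *
lev([.06,.12,.18,.24,.3])"
```

```text
t 15.83 local [ 30.  -89.6 197.7] tilt [ 0.1  0.5 88.8] w 15.2 F [ 1.9 -0.1 -2.2]
lever 0.0059929953996912255 r 155.62854055449378
[0.0037, -0.0087, -0.0057] [-0.37, -0.3, 1.24]
[0.0, -0.0095, -0.0011] [0.0, 0.0, 0.0]
[-0.0, -0.0096, -0.0005] [0.0, 0.0, 0.0]
[0.0, -0.0096, 0.0001] [0.0, 0.0, 0.0]
[-0.0, -0.0096, 0.0007] [0.0, 0.0, 0.0]
```

```bash
sed -i 's/dx=0,dz=0)/dx=-0.8,dz=-4.3)/; s/-87,45+dz/-89.5,45+dz/' h.py; python3 -c "
from h import *
lev(np.arange(.06,.61,.06))"
```

```text
t 15.83 local [ 30.  -89.6 197.7] tilt [ 0.1  0.5 88.8] w 15.2 F [ 1.9 -0.1 -2.2]
lever 0.006268085887431912 r 160.00211067858595
[0.0011, -0.0095, -0.0014] [-0.37, -0.3, 1.24]
[0.0, -0.0095, -0.0011] [0.0, 0.0, 0.0]
[-0.0, -0.0096, -0.0005] [0.0, 0.0, 0.0]
[0.0, -0.0096, 0.0001] [0.0, 0.0, 0.0]
[-0.0, -0.0096, 0.0007] [0.0, 0.0, 0.0]
[0.0, -0.0095, 0.0012] [0.0, 0.0, 0.0]
[-0.0, -0.0094, 0.0018] [0.0, 0.0, 0.0]
[0.0, -0.0093, 0.0024] [0.0, 0.0, 0.0]
[0.0, -0.0091, 0.0029] [0.0, 0.0, 0.0]
[0.0, -0.0089, 0.0035] [0.0, 0.0, 0.0]
```

Call:
send_rows --rows '[{"offset": [0.0005,-0.0095,-0.0014],"twist": [-0.3,-0.3,1.2]},{"offset": [0,-0.0095,-0.001],"twist": [0,0,0]},{"offset": [0,-0.0096,-0.0005],"twist": [0,0,0]},{"offset": [0,-0.0096,0],"twist": [0,0,0]},{"offset": [0,-0.0096,0.0007],"twist": [0,0,0]}]'

```text
t: 16.25
ee_pos: [606.1, -148.8, 364.8]
orientation: [2.057, 2.358, 0.018]
ft_force: [6.1, 1.9, -2.5]
width: 15.2
```

```bash
python3 -c "
from h import *
lev(np.arange(.36,.61,.06))"
```

```text
t 16.25 local [-10.2 -89.4 201.9] tilt [-0.7 -0.8 90. ] w 15.2 F [ 6.3  1.1 -2.5]
lever 0.2583296986736645 r 161.44122208070206
[-0.0003, -0.0134, 0.003] [0.96, 0.1, 0.0]
[-0.0, -0.0094, 0.0018] [0.0, 0.0, 0.0]
[0.0, -0.0093, 0.0024] [0.0, 0.0, 0.0]
[0.0, -0.0091, 0.0029] [0.0, 0.0, 0.0]
[0.0, -0.0089, 0.0035] [0.0, 0.0, 0.0]
```

Call:
send_rows --rows '[{"offset": [0,-0.0125,0.002],"twist": [0.9,0,0]},{"offset": [0,-0.0094,0.0018],"twist": [0,0,0]},{"offset": [0,-0.0093,0.0024],"twist": [0,0,0]},{"offset": [0,-0.0091,0.003],"twist": [0,0,0]},{"offset": [0,-0.009,0.0035],"twist": [0,0,0]}]'

```text
t: 16.67
ee_pos: [562.4, -154.1, 358.4]
orientation: [2.05, 2.347, 0.03]
ft_force: [5.6, 4.5, 5.5]
width: 15.4
```

```bash
python3 -c "
from h import *
lev(np.arange(.66,1,.06))"
```

```text
t 16.67 local [-51.8 -89.5 195.5] tilt [-1.1 -1.7 90.1] w 15.4 F [6.1 3.7 5.5]
lever 0.5185130623092218 r 162.9623274325233
[-0.0009, -0.0153, 0.0109] [1.78, 0.34, -0.06]
[0.0, -0.0085, 0.0045] [0.0, 0.0, 0.0]
[-0.0, -0.0082, 0.005] [0.0, 0.0, 0.0]
[0.0, -0.0079, 0.0055] [0.0, 0.0, 0.0]
[-0.0, -0.0075, 0.006] [0.0, 0.0, 0.0]
[-0.0, -0.0072, 0.0064] [0.0, 0.0, 0.0]
```

Call:
send_rows --rows '[{"offset": [0,-0.012,0.006],"twist": [1.5,0.3,0]},{"offset": [0,-0.0095,0.006],"twist": [0.3,0,0]},{"offset": [0,-0.009,0.006],"twist": [0,0,0]},{"offset": [0,-0.0085,0.006],"twist": [0,0,0]},{"offset": [0,-0.008,0.006],"twist": [0,0,0]}]'

```text
t: 17.08
ee_pos: [522.8, -159.3, 338.1]
orientation: [2.051, 2.344, 0.031]
ft_force: [4.3, 6.0, 7.2]
width: 15.2
```

```bash
python3 -c "
from h import *
lev([.85,.91,.97,1.0,1.03])"
```

```text
t 17.08 local [-91.5 -89.5 175.1] tilt [-1.2 -1.8 90.1] w 15.2 F [5.1 5.4 7.2]
lever 0.7936567660351213 r 162.1960200429997
[-0.0012, -0.001, 0.007] [1.89, 0.41, -0.15]
[-0.0, -0.0075, 0.006] [0.0, 0.0, 0.0]
[0.0, -0.0071, 0.0065] [0.0, 0.0, 0.0]
[-0.0, -0.0034, 0.0034] [0.0, 0.0, 0.0]
[-0.0, -0.0033, 0.0035] [0.0, 0.0, 0.0]
```

Call:
send_rows --rows '[{"offset": [0,-0.005,0.007],"twist": [1.5,0.3,0]},{"offset": [0,-0.007,0.006],"twist": [0.3,0,0]},{"offset": [0,-0.007,0.0065],"twist": [0,0,0]},{"offset": [0,-0.005,0.005],"twist": [0,0,0]},{"offset": [0,-0.004,0.004],"twist": [0,0,0]}]'

```text
t: 17.5
ee_pos: [501.3, -162.1, 318.5]
orientation: [2.054, 2.344, 0.026]
ft_force: [2.4, 5.6, 9.2]
width: 15.8
```

```bash
python3 -c "
from h import *
lev([1.0,1.05])"
```

```text
t 17.5 local [-113.8  -89.5  155.6] tilt [-1.  -1.7 90.2] w 15.8 F [3.1 5.2 9.2]
lever 0.9771764762772024 r 161.20118151833154
[-0.0013, 0.0029, 0.0035] [1.67, 0.44, -0.25]
[-0.0, -0.0054, 0.0059] [0.0, 0.0, 0.0]
```

Call:
send_rows --rows '[{"offset": [0,-0.003,0.003],"twist": [0.5,0,0]},{"offset": [0,-0.003,0.003],"twist": [0,0,0]},{"offset": [0,-0.003,0.003],"twist": [0,0,0]},{"offset": [0,-0.003,0.003],"twist": [0,0,0]},{"offset": [0,-0.003,0.003],"twist": [0,0,0]}]'

```text
t: 17.92
ee_pos: [495.7, -162.1, 316.8]
orientation: [2.043, 2.326, 0.051]
ft_force: [1.3, 9.7, 18.2]
width: 15.3
```

```bash
python3 -c "
from h import *
lev([1.0,1.05])"
```

```text
t 17.92 local [-115.2  -89.5  154.1] tilt [-1.9 -3.  90.4] w 15.3 F [ 2.6  9.4 18.2]
lever 0.9899212403364299 r 161.11134754369547
[-0.002, 0.0085, 0.0022] [3.13, 0.74, -0.38]
[-0.0, -0.0054, 0.0059] [0.0, 0.0, 0.0]
```

Call:
send_rows --rows '[{"offset": [0,0.001,0.001],"twist": [0.8,0.6,0]},{"offset": [0,0.001,0.001],"twist": [0.8,0.6,0]},{"offset": [0,0,0.002],"twist": [0.5,0,0]},{"offset": [0,-0.002,0.002],"twist": [0,0,0]},{"offset": [0,-0.002,0.002],"twist": [0,0,0]}]'

```text
t: 18.33
ee_pos: [500.1, -163.2, 319.1]
orientation: [2.052, 2.342, 0.045]
ft_force: [2.7, 3.9, 4.7]
width: 15.1
```

```bash
python3 - <<'E'
from h import *
lev([1.0])
im2,_=optics.get_image("scene"); im,_=optics.get_image("wrist")
b=cv2.resize(im2[170:390,260:430],None,fx=2.4,fy=2.4,interpolation=2)
cv2.imwrite("pics/fin.png",np.hstack([b,cv2.resize(im,(392,b.shape[0]))]))
for _ in range(6): optics.get_image("top")
lev([1.0])
E
```

```text
t 18.33 local [-113.3  -89.4  156.2] tilt [-1.7 -1.9 90.2] w 15.1 F [3.2 3.5 4.7]
lever 0.972394303374285 r 161.2706219082109
[-0.0004, 0.0041, 0.0041] [2.3, 0.1, -0.25]
t 18.73 local [-113.4  -89.4  156.1] tilt [-1.7 -1.9 90.2] w 15.2 F [3.3 3.9 5.5]
lever 0.9729829181452818 r 161.25011196352108
[-0.0004, 0.0042, 0.004] [2.29, 0.1, -0.25]
```

View pics/fin.png

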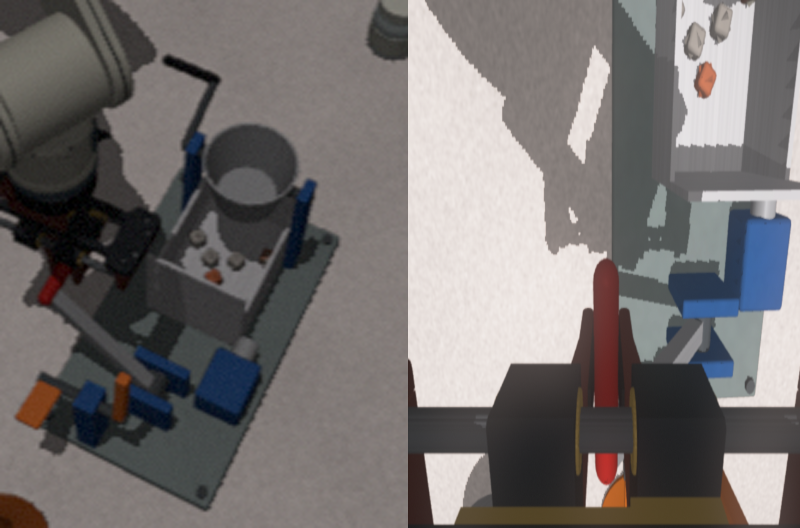

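The picture shows the lever pulled over and gripped, the catch flipped, the cup upright and five chips in the hopper. The force equals the spring alone, so the lever may be slightly off its stop. I press firmly again.

Call:
send_rows --rows '[{"offset": [0,-0.002,0.003],"twist": [0.6,0.2,0]},{"offset": [0,-0.003,0.004],"twist": [0.5,0.2,0]},{"offset": [0,-0.003,0.004],"twist": [0.5,0.2,0]},{"offset": [0,-0.003,0.004],"twist": [0.5,0,0]},{"offset": [0,-0.003,0.004],"twist": [0.5,0,0]}]'

```text
t: 19.15
ee_pos: [498.7, -163.9, 316.6]
orientation: [2.058, 2.342, 0.042]
ft_force: [3.8, 13.4, 24.2]
width: 15.4
```

```bash
python3 - <<'E'
from h import *
lev([1.0])
for _ in range(10): optics.get_image("top")
lev([1.0])
E
```

```text
t 19.15 local [-115.5  -89.6  153.7] tilt [-1.6 -1.6 90.4] w 15.4 F [ 5.6 12.8 24.2]
lever 0.99290778352574 r 161.05035737723682
[0.0001, 0.0057, 0.0016] [2.05, 0.0, -0.39]
t 19.65 local [-115.5  -89.6  153.7] tilt [-1.6 -1.6 90.4] w 15.4 F [ 5.1 12.1 25.6]
lever 0.9927114793662168 r 161.03111328074883
[0.0001, 0.0057, 0.0017] [2.05, 0.02, -0.37]
```

```bash
python3 -c "
from workcell import ctrl
print(ctrl.close_job())"
```

```text
the job is handed in; nothing more can be done
None
```

I did the job in the order asked and handed it in at about 19.7 s of the 64 s allowed, with the gripper still holding the lever.

- **Cup and chips:** I tipped the cup to its far stop, then swung it back until it pressed on the upright stop (39 N down at the crank). Wrist and scene pictures show it upright and empty, with all five chips in the hopper.
- **Catch:** I pushed it over to its stop. The fingertip stopped at z ≈ 107, against about 108 expected, with 27 N. The pictures show the tab flat and the blocking arm upright, clear of the lever.
- **Lever:** It is pulled against its stop and still gripped, with the fingers 15.4 mm apart. The force along the pull was about 21 N, against a spring of about 7 N, and it stayed steady over the last 0.5 s. By my geometry it reads 0.993, and I take the shortfall from 1.0 as calibration error.

**Checks that disagreed:**
- My first hold on the lever read 0.973 with only spring force, so I pressed it further before handing in.
- The crusher turned out to be about 2–3 mm from my first camera fit, which I corrected before going to the catch.
- The crank slid some millimetres along the finger pads on the way back up without coming loose.
- The wrist force peaked at about 46 N when the cup met its far stop, below the 120 N limit.

Nothing else on the bench was touched on purpose, and I saw nothing out of place. I did not check each of the other items at the end.

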